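Part a row of standing drives and seat a slim disc drive between them

TASK

Take the slim disc drive out of the wooden stand and add it to the row in the drive rack: ease the two sliding carriages of hard drives apart with it, feel for the slot in the black bay underneath, and seat the drive upright in it, fully home on the slot's floor. Work gently, never forcing the drive against the rack or its carriages; leave the bottle and the pry bar where they are, and let go at the end.

Things in the scene. Friction and masses are not known exactly. Their poses are not given: they have to be found in the camera images.
- disc_center (a point): Centre of the slim disc drive: loose flat grey box, 134 (x) x 128 (y) x 13 mm (z), 0.17 kg, standing on edge: its y axis points up, so its upper and lower edges are 64 mm above and below this point. Starts with its lower edge on the floor of the stand's slot; grasp its upper part across the 13 mm. Fully seated, its upper edge is 30 mm above the carriages' lips.
- stand: Wooden parking stand, fixed: a block 160 x 60 x 22 mm with a slot along its x axis, 17 mm wide and 144 mm long, in which the disc drive stands at first. Origin at the centre of the underside, z up; slot floor 6 mm, top 22 mm above the origin.
- rack: Fixed drive rack: grey base plate 190 (x) x 170 (y) x 6 mm, rails and end bars to 36 mm high; the row runs along y. Origin: centre of its underside. On the plate under the carriages a black bay, top 16 mm above the origin, with one slot along x: 15.5 mm wide, 148 long, 7.5 deep. The slot's y differs each time, within 11 mm of 0; no reading gives it: feel for it. Drive home: its centre 72.5 mm up.
- left: Left (+y) carriage with two standing hard drives; slides along the rack's y against about 2.5 N of friction, stays put, outward until its cheek is 26 mm from the rack's middle. Inner side: a steel cheek, 110 mm along x. Origin: in the cheek's face, at the height of the rack's underside. Face upright 18 to 89 mm above it; then a lip flares outward at 30 degrees, 8 mm wider at its top, 105 mm up.
- right: Right (-y) carriage, mirror image of the left: its cheek faces +y and it slides outward to -y; same sizes, friction and origin. At the start the gap between the two cheeks (6 to 10 mm) is narrower than the disc drive and mostly not above the slot. The lips (105 mm) are the highest parts of the row.
- bottle: White squeeze bottle 54 mm across, 134 mm tall with its red nozzle, standing, a bystander; origin at the centre of its underside.
- pry_bar: Plastic pry bar, 9 x 118 x 7 mm, lying on the table, a bystander; origin at the centre of its underside.

How it is judged (in metres and radians):
On the way, in this order (a step that is already met when the one before it is completed fails the run):
1. the disc drive is lifted clear out of the wooden stand (z of disc_center in the frame of stand above 0.105 m), for 0.1 s.
2. the disc drive has parted the cheeks: it is upright between them with its lower edge below their lips (y of disc_center in the frame of rack between -0.02 and 0.02 m and x of disc_center in the frame of rack between -0.03 and 0.03 m and z of disc_center in the frame of rack below 0.145 m and angle between disc_center's own y axis and vertical below 0.2 rad), for 0.1 s.
At the end, for the whole second after the job is handed in: The disc drive is home in the bay's slot between the carriages: its centre within 3 mm of its seated height above the rack, within 14 mm of the rack's middle along the row and 12 mm along the slot, upright and parallel to the slot within 0.06 rad, at rest and released (y of disc_center in the frame of rack between -0.014 and 0.014 m and x of disc_center in the frame of rack between -0.012 and 0.012 m and z of disc_center in the frame of rack below 0.0755 m and angle between disc_center's own y axis and vertical below 0.06 rad and angle between the x axis of disc_center and the x axis of rack, either way round below 0.06 rad and linear speed of disc below 0.03 m/s); the robot touches nothing.
It fails at once if the disc drive is forced against the rack, its bay or its carriages with more than 35 N (contact force between disc and rack above 35 N).
It fails at once if a bystander (bottle, pry bar) is shifted by more than 15 mm (distance of any of bottle, pry_bar from where it was at the start of the episode above 0.015 m).
It also fails if it takes over 72 s, if anything falls off the work surface, if the arm or the gripper's body presses on something with over 40 N, if the wrist force passes 120 N, or if a joint passes its speed limit or range.

ROBOT

A 6-joint arm with a two-finger parallel gripper is mounted at the origin on a cart in front of the work surface, level with it; the furniture and walls round the work are solid. World frame = base frame: x ahead of the robot, y to its left, z up, the work surface at z = 0. Lengths are in mm, angles in rad, forces in N, time in s.
With the tool pointing down it reaches from about 400 to 825 mm from the base axis. Payload 7 kg.
Tool frame: the origin (TCP) lies at the very end of the fingers, on their centre line; the grasp point (between the pads) lies 19 mm behind it; z points along the fingers, y is the line along which they close (so a half turn about z gives the same grasp; the last joint's range is limited). The gripper opens to 88 mm and grips with 3 to 60 N. Pads are 19 mm wide; open, the fingers measure 130 mm over their backs; the gripper's body (78 mm by 193 mm) begins 47 mm behind the grasp point.
Start: joints at [-0.875, 0.359, 0.012, 0, -1.224, -0.288], TCP at [267.671, -619.635, 201.261] pointing down, gripper open.
Joint ranges: [-3.07, 3.07], [-1.43, 2.12], [-1.02, 1.25], [-3.03, 1.67], [-3.05, -0], [-3.03, 3.03]. Speed limits (rad/s): [2.39, 2.39, 3.01, 3.14, 3.14, 3.14].

INTERFACE

Orientations are given as a unit quaternion [x, y, z, w].
In Python, from plant import bot gives the robot as it stands. Calls block until the motion is done:
- bot.move_ptp(position, orientation): joint-space move of the TCP to a pose.
- bot.line_to(position, velocity=150, ori=None): straight line of the TCP; ori=None keeps the orientation; velocity is the mean speed in mm/s.
- bot.move_joints(angles): joint-space move.
- bot.move_gripper(opening, force=None): finger opening in mm; force is the grip in N (None keeps the last); returns when the fingers have stopped.
- bot.pause(seconds).
- bot.solve_ik(position, orientation): joint angles nearest the present ones, or None.
- bot.read_state(): the state.
- bot.camera(name): name is "side" or "top" or "wrist"; returns the picture (400x640x3 uint8, red, green, blue); there is no depth.
- bot.get_calibration(name): a dict with "fx", "fy", "cx", "cy" (pixels), "view" (4x4, takes a point from world to camera coordinates); the wrist camera has in their place "T_tool_cam" (4x4, takes a point from camera to tool coordinates, whose origin is the TCP and whose axes are the flange's). Camera axes: x right, y up, looking along -z (the intrinsics and any distortion apply to the point x, -y, -z); pixel columns grow to the right and rows downward; lengths in mm; the calibration is good to about 2 mm. A picture is of the moment at which its call begins: read the wrist's pose just before it. get_calibration takes no time and is no camera call.
A pose or a line that the arm cannot do raises bot.Unreachable and nothing moves.
- bot.close_job(): hands the job in; it is judged then, once.
The state is a dict: "t": time; "joint_pos": joint angles; "qvel": joint speeds; "tau": joint torques, N m; "tcp_pos": TCP position; "eef_rot": TCP orientation; "contact_force": force on the tool from outside, world axes, zero at the start; "moment": the same for the moment, N m; "width": finger opening in mm; "finger_force": force on a finger pad.
Only numpy, scipy, OpenCV 4.12 (cv2) and the standard library are available. Lean on these libraries where they do the work, as an engineer would, in place of code of your own. Each camera call takes 0.05 s, during which the arm holds its last target. There are 200 camera calls.

## Working session

There is one attempt and no reset: what is moved stays moved. The work goes in short steps, each a Python script; the robot and the scene stay as the last script left them, time stands still between calls to the robot, and variables do not carry over. Pictures are saved under pics/ and viewed, at most 13 in all, crops included, and the job is handed in when it is done.

```bash
mkdir -p pics; ls
python3 - <<'E'
from plant import bot
import cv2
for n in("top","side"):
    cv2.imwrite(f"pics/{n}0.png",bot.camera(n)[:,:,::-1]); print(n,bot.get_calibration(n))
s=bot.read_state();print(s)
print(bot.get_calibration("wrist"))
E
```

```text
pics
top {'fx': 440.28687609508387, 'fy': 440.28687609508387, 'cx': 328.0630628088956, 'cy': 201.23421678939792, 'view': array([[-4.31492496e-03, -9.99897259e-01,  1.36694219e-02,
         2.81394708e+02],
       [ 9.89257804e-01, -2.27083261e-03,  1.46163744e-01,
        -5.48124915e+02],
       [-1.46117686e-01,  1.41532679e-02,  9.89165965e-01,
        -8.55583786e+02],
       [ 0.00000000e+00,  0.00000000e+00,  0.00000000e+00,
         1.00000000e+00]])}
side {'fx': 464.26016115111526, 'fy': 464.26016115111526, 'cx': 324.0445405770544, 'cy': 199.1907153276079, 'view': array([[ 9.56604031e-01, -2.91285829e-01, -7.82901131e-03,
        -4.38343894e+02],
       [ 1.28611235e-01,  3.97954753e-01,  9.08345289e-01,
        -2.45183252e+02],
       [-2.61472518e-01, -8.69933664e-01,  4.18147751e-01,
        -4.81336453e+02],
       [ 0.00000000e+00,  0.00000000e+00,  0.00000000e+00,
         1.00000000e+00]])}
{'t': 0.1, 'joint_pos': array([-8.74909497e-01,  3.59337633e-01,  1.11494702e-02, -3.01950382e-04,
       -1.22409846e+00, -2.88101387e-01]), 'qvel': array([-0.0016078 , -0.001465
[... 274 characters left out ...]
2.02432542e-01,  9.79295916e-01,  7.23826433e-04, -2.26880098e-04]), 'contact_force': array([ 0.51619387, -0.34981752,  0.02156422]), 'moment': array([-0.04514479,  0.05633204,  0.00519072]), 'finger_force': 0.0, 'width': 87.44718556144618}
{'fx': 277.82499044383655, 'fy': 277.82499044383655, 'cx': 320.9806750281745, 'cy': 200.04522218836453, 'T_tool_cam': array([[ 2.19962842e-04,  9.69264420e-01,  2.46021210e-01,
         6.57032272e+01],
       [ 9.99999836e-01, -8.33246094e-05, -5.65801733e-04,
        -7.78112604e-03],
       [-5.27911868e-04,  2.46021294e-01, -9.69264280e-01,
        -1.82648070e+02],
       [ 0.00000000e+00,  0.00000000e+00,  0.00000000e+00,
         1.00000000e+00]])}
```

View pics/top0.png

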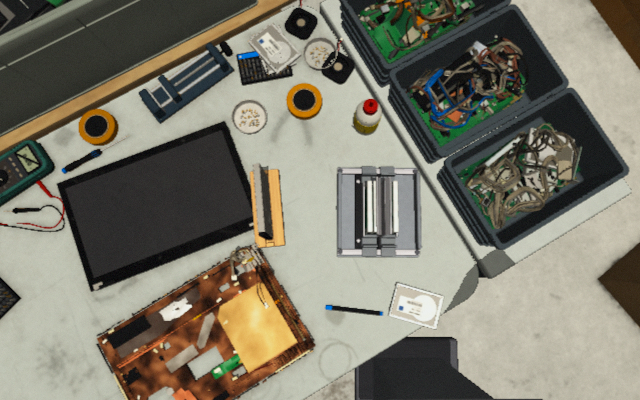

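View pics/side0.png

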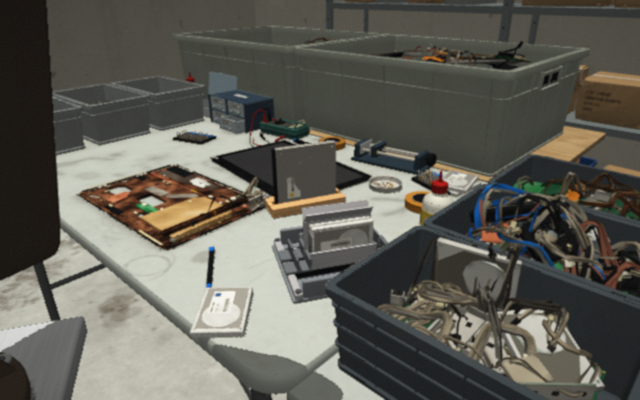

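The top view shows the stand with the drive at about (266,207), the rack at (379,211), the bottle at (368,117) and the pry bar at (354,310). The side view shows the drive upright in the stand at (305,175), with the rack below it to the right.

```bash
cat > h.py <<'E'
import numpy as np, cv2
from plant import bot
from scipy.spatial.transform import Rotation as R
def cast(uv,z,name="top",cam=None):
    """pixels -> world points on the plane at height z; cam=(pos,quat) of tool for the wrist camera"""
    c=bot.get_calibration(name); uv=np.atleast_2d(uv).astype(float)
    d=np.c_[(uv[:,0]-c["cx"])/c["fx"],-(uv[:,1]-c["cy"])/c["fy"],-np.ones(len(uv))]
    if name=="wrist":
        T=np.eye(4);T[:3,:3]=R.from_quat(cam[1]).as_matrix();T[:3,3]=cam[0];M=T@c["T_tool_cam"]
    else: M=np.linalg.inv(c["view"])
    d=d@M[:3,:3].T; o=M[:3,3]
    return o+d*((z-o[2])/d[:,2])[:,None]
def shot(name,f=None):
    s=bot.read_state(); im=bot.camera(name)
    if f: cv2.imwrite("pics/"+f,im[:,:,::-1])
    return im,(s["tcp_pos"],s["eef_rot"])
E
python3 - <<'E'
from h import *
im=cv2.imread("pics/top0.png"); hsv=cv2.cvtColor(im,cv2.COLOR_BGR2HSV)
m=cv2.inRange(hsv,(10,70,120),(28,255,255)); m[:,:240]=0;m[:150]=0;m[260:]=0;m[:,300:]=0
cs=max(cv2.findContours(m,0,2)[0],key=cv2.contourArea)
r=cv2.minAreaRect(cs);b=cv2.boxPoints(r);print("stand px",r);P=cast(b,22);print(P.round(1),P.mean(0),[np.linalg.norm(P[i]-P[i-1]) for i in range(4)])
cv2.imwrite("pics/z1.png",cv2.resize(im[155:265,240:430],None,fx=4.2,fy=4.2,interpolation=cv2.INTER_CUBIC))
print(cast([[379,211]],20),cast([[368,117]],0),cast([[354,310]],0))
E
```

```text
stand px ((266.5494384765625, 208.0808868408203), (77.12545776367188, 29.87074089050293), 85.13549041748047)
[[615.7 445.1  22. ]
 [621.  383.2  22. ]
 [461.1 368.   22. ]
 [456.2 428.3  22. ]] [538.52639656 406.15809131  22.        ] [np.float64(160.33126777075384), np.float64(62.09174689908414), np.float64(160.59063061688525), np.float64(60.53429720849506)]
[[531.09681534 174.00733666  20.        ]] [[740.37929601 191.04492795   0.        ]] [[329.71598439 226.94471805   0.        ]]
```

View pics/z1.png

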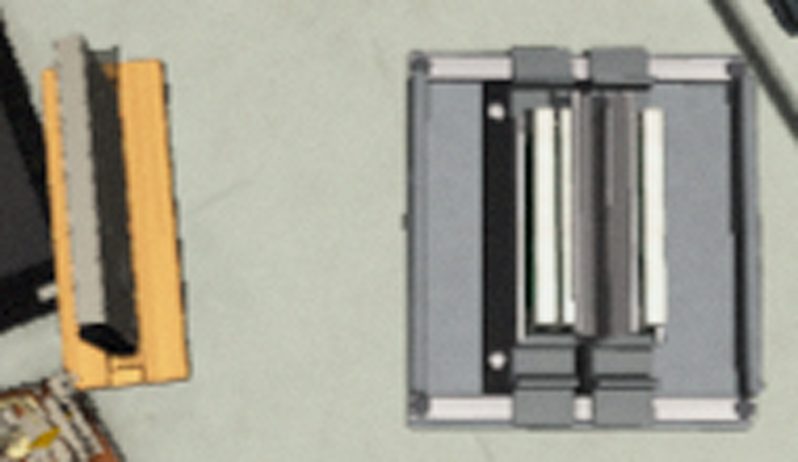

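Crop: the stand's top is a clean rectangle, and the 160×61 mm it measures matches the given size. The rack's corners are at about (408,52) to (755,428), with the lips in the middle near x=595. Next I'll move high, clear of the bins, and look from the wrist.

Run:
```python
from h import *
p=np.array([[75,37],[107,340]])/4.2+[240,155]; print("disc top edge ends",cast(p,134).round(1))
c=np.array([[408,52],[755,55],[755,428],[408,428]])/4.2+[240,155]; print("rack",cast(c,36).round(1),cast(c,36).mean(0))
s=bot.read_state()["tcp_pos"]
bot.line_to([s[0],s[1],380],velocity=250)
q=[0,1,0,0]
print(bot.solve_ik([620,255,250],q))
bot.move_ptp([620,255,270],q)
bot.pause(.3)
im,c=shot("wrist","w0.png"); print(c,bot.read_state()["t"])
```

```text
disc top edge ends [[604.4 409.1 134. ]
 [472.5 393.  134. ]]
rack [[619.8 260.5  36. ]
 [618.1  89.9  36. ]
 [436.2  96.2  36. ]
 [436.9 261.9  36. ]] [527.7594566  177.14250164  36.        ]
[ 0.68035705  0.32711126  0.07608179  0.         -1.31976685 -2.25115337]
(array([620.10695512, 254.76440602, 270.03168149]), array([1.66892291e-04, 9.99999986e-01, 4.55769672e-06, 1.19687454e-05])) 4.6333
```

View pics/w0.png

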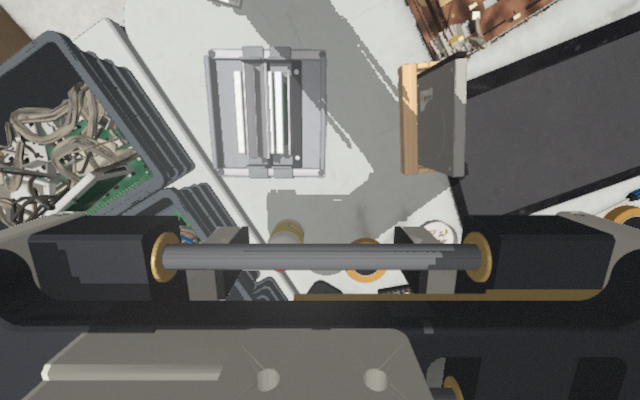

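The wrist view shows the rack at (267,112) with its lips near (250–270,110), and the drive and stand at (435,117). I'll zoom in on both.

Run:
```python
import cv2
im=cv2.imread("pics/w0.png"); cv2.imwrite("pics/z2.png",cv2.resize(im[38:188,195:335],None,fx=4,fy=4,interpolation=cv2.INTER_CUBIC))
cv2.imwrite("pics/z3.png",cv2.resize(im[45:190,390:480],None,fx=4,fy=4,interpolation=cv2.INTER_CUBIC))
```

```text
(no output)
```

View pics/z2.png

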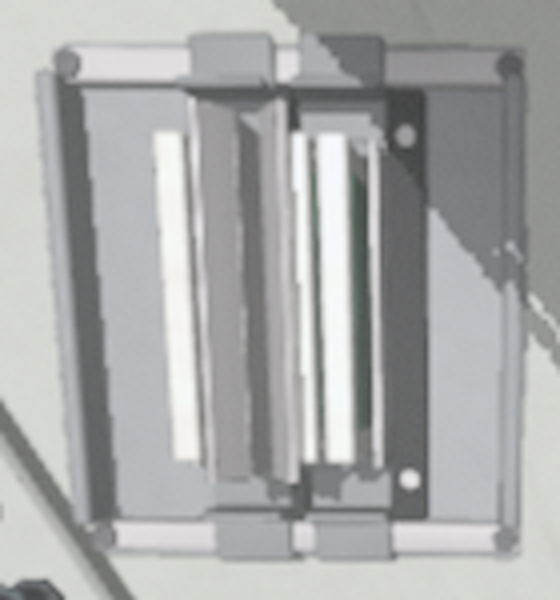

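View pics/z3.png

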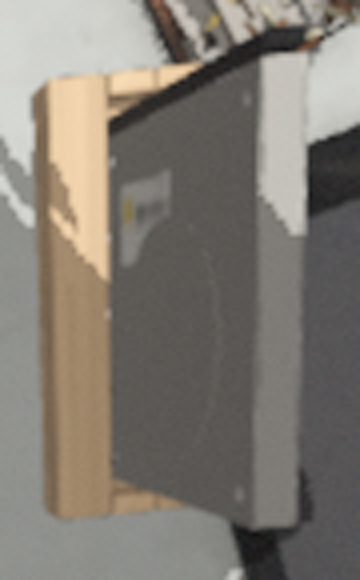

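Crop z2: the rack's corner bolts are at (65,62), (510,62), (505,540) and (100,540), and the lip tops run (193,100)–(213,480) and (288,100)–(298,480). Crop z3: the drive's top face has corners (257,55), (308,55), (300,525) and (250,525).

Run:
```python
from h import *
cam=(np.array([620.1,254.76,270.03]),[0,1,0,0])
f=lambda a,o,z:cast(np.array(a)/4+o,z,"wrist",cam)[:,:2].round(1)
a=f([[65,62],[510,62],[505,540],[100,540]],[195,38],36);print("bolts",a.tolist(),a.mean(0))
d=a[0]+a[1]-a[2]-a[3];print("yaw",np.arctan2(-d[1],-d[0]))
d=a[0]+a[3]-a[1]-a[2];print("yaw2",np.arctan2(d[0],-d[1]))
print("lips",f([[193,100],[213,480],[288,100],[298,480]],[195,38],105).tolist())
print("black bay edge",f([[428,90],[426,520]],[195,38],16).tolist())
a=f([[257,55],[308,55],[300,525],[250,525]],[390,45],134);print("disc top",a.tolist(),a.mean(0))
d=a[2]+a[3]-a[0]-a[1];print("yaw",np.arctan2(d[1],d[0]))
# top view bolts in crop z1
c=np.array([[420,65],[740,67],[742,410],[418,408]])/4.2+[240,155]; a=cast(c,36)[:,:2];print("top bolts",a.round(1).tolist(),a.mean(0)); d=a[0]+a[1]-a[2]-a[3];print(np.arctan2(d[1],d[0]));d=a[0]+a[3]-a[1]-a[2];print(np.arctan2(-d[0],d[1]))
print("lips top view",cast(np.array([[573,92],[575,332],[632,95],[635,332]])/4.2+[240,155],105).round(1).tolist())
```

```text
bolts [[453.8, 105.3], [453.7, 257.1], [617.9, 255.5], [617.9, 102.6]] [535.825 180.125]
yaw -0.013097027518943075
yaw2 0.0003281916521486621
lips [[480.4, 165.8], [588.6, 164.6], [480.3, 193.0], [588.6, 191.0]]
black bay edge [[458.1, 227.7], [613.0, 224.4]]
disc top [[482.4, 394.7], [482.4, 408.1], [606.8, 421.8], [606.8, 407.4]] [544.6 408. ]
yaw 0.10571375861858341
top bolts [[613.3, 254.7], [612.1, 97.5], [444.8, 102.2], [446.3, 257.0]] [529.12603149 177.85691017]
-0.020967018168678832
-0.008844406507092723
lips top view [[585.6, 188.6, 105.0], [477.3, 190.0, 105.0], [584.2, 162.0, 105.0], [477.2, 163.3, 105.0]]
```

```bash
cat >> h.py <<'E'
def down(yaw): return (R.from_euler("z",yaw)*R.from_quat([0,1,0,0])).as_quat()
E
python3 - <<'E'
from h import *
bot.move_ptp([605,178,245],down(0)); bot.pause(.3); a,c=shot("wrist","wa.png"); print(c)
y=.1;p=np.array([540,406])+72*np.array([np.cos(y),np.sin(y)])
bot.move_ptp([*p,245],down(y)); bot.pause(.3); b,c=shot("wrist","wb.png"); print(c,bot.read_state()["t"])
k=lambda i:cv2.resize(i[20:220,240:400],None,fx=2.5,fy=3,interpolation=cv2.INTER_CUBIC)
cv2.imwrite("pics/z4.png",np.hstack([k(a),k(b)])[:,:,::-1])
E
```

```text
(array([605.21013548, 178.83718846, 245.04707854]), array([-4.20417992e-04,  9.99999904e-01,  7.63529664e-05,  1.00061853e-04]))
(array([612.04190514, 412.23748085, 245.61491385]), array([-4.93688929e-02,  9.98780547e-01,  2.55394459e-04,  2.57485469e-04])) 6.6917
```

View pics/z4.png

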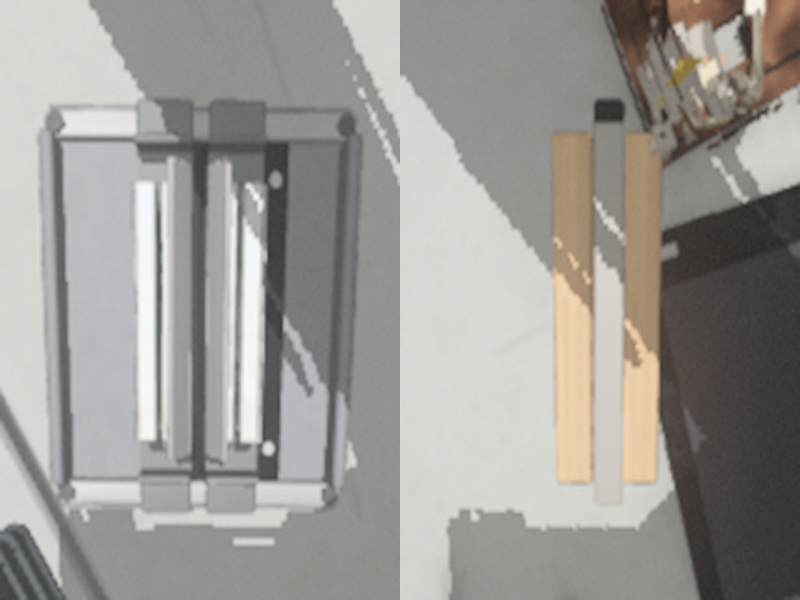

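Left half: rack seen from above, with bolts at (52,125), (347,122), (330,492), (67,492) and a lip gap centred near x=199. Right half: the drive's top runs straight along x≈595–625, y from 100 to 505.

Run:
```python
from h import *
ca=(np.array([605.2,178.84,245.05]),[-4.2e-4,1,0,1e-4]); cb=(np.array([612.04,412.24,245.6]),[-.0493689,.99878,2.55e-4,2.57e-4])
f=lambda a,z,cam:cast(np.array(a)/[2.5,3]+[240,20],z,"wrist",cam)[:,:2].round(1)
def rect(n,a):
    d=a[2]+a[3]-a[0]-a[1];print(n,a.tolist(),a.mean(0),"yaw",np.arctan2(d[1],d[0]))
rect("bolts",f([[52,125],[347,122],[330,492],[67,492]],36,ca))
rect("endbars",f([[47,107],[357,107],[340,507],[57,507]],36,ca))
rect("lips",f([[167,157],[232,157],[226,460],[172,460]],105,ca))
rect("white gap base",f([[192,148],[207,148],[204,465],[192,465]],89,ca))
rect("stand",f([[152,133],[260,133],[257,483],[157,483]],22,cb))
rect("disc",f([[195,100],[225,100],[222,505],[194,505]],134,cb))
```

```text
bolts [[454.6, 101.2], [453.3, 253.6], [615.1, 252.3], [615.2, 101.5]] [534.55 177.15] yaw -0.003101727025727048
endbars [[447.6, 99.0], [447.4, 258.4], [622.4, 258.4], [622.6, 95.4]] [535.  177.8] yaw -0.010285351579874777
lips [[480.0, 163.7], [480.0, 191.6], [589.1, 190.1], [589.1, 164.8]] [534.55 177.55] yaw -0.0018331785147912142
white gap base [[473.9, 174.2], [473.9, 181.0], [593.7, 179.8], [593.7, 173.9]] [533.8   177.225] yaw -0.006260352270214808
stand [[465.0, 370.8], [459.2, 428.5], [617.1, 445.6], [622.9, 386.6]] [541.05  407.875] yaw 0.10380539281658249
disc [[476.1, 396.1], [475.0, 407.6], [607.1, 420.5], [608.3, 408.4]] [541.625 408.15 ] yaw 0.09505883580830582
```

Run:
```python
from h import *
q=down(.098)
bot.move_ptp([541,408,200],q); bot.line_to([541,408,109],velocity=100)
print(bot.read_state()["tcp_pos"])
bot.move_gripper(8,force=40); s=bot.read_state();print(s["width"],s["finger_force"],s["contact_force"],s["tcp_pos"],s["t"])
bot.line_to([541,408,245],velocity=120); bot.pause(.2)
s=bot.read_state();print(s["width"],s["finger_force"],s["contact_force"],s["tcp_pos"],s["t"])
bot.move_ptp([534,177.5,245],down(-.006)); bot.pause(.3)
a,c=shot("wrist","wc.png");s=bot.read_state();print(s["width"],s["contact_force"],c,s["t"])
b,_=shot("side","sc.png")
k=lambda i:cv2.resize(i,None,fx=2,fy=2,interpolation=cv2.INTER_CUBIC)
cv2.imwrite("pics/z5.png",np.hstack([k(a[0:240,240:400])[:, :, ],k(b[80:320,230:430])])[:,:,::-1])
```

```text
[541.45054467 408.36064517 109.76276537]
7.934034952644775 2.8600302495397045 [ 0.05926463 -0.27466308  5.23590446] [541.71724926 408.43089013 110.05898545] 9.5333
7.562229064665565 0.0 [ 0.66307874  1.19717808 -0.52536095] [540.83914856 407.84072125 244.30214201] 11.0167
7.811159870255543 [-0.80396748 -0.2206173   0.41115856] (array([534.02707154, 178.31773363, 244.61856155]), array([ 2.47419611e-03,  9.99996893e-01, -1.77772876e-04, -2.48206749e-04])) 12.2833
```

View pics/z5.png

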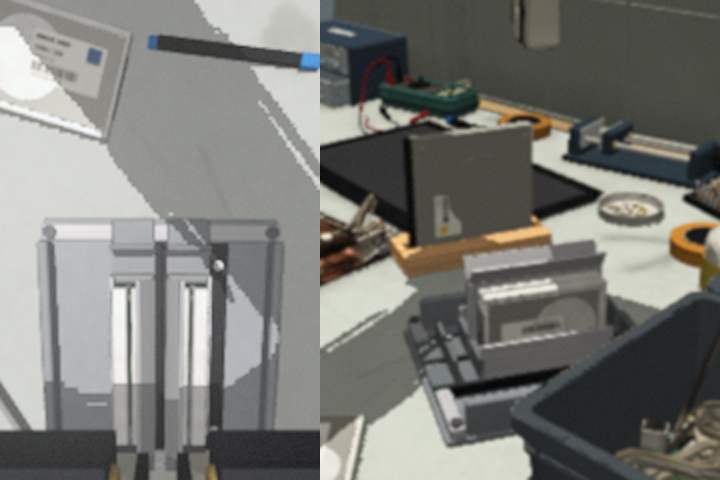

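The drive is still standing in the stand (right half, around (470,180)) and the grasp closed on nothing. I'll check the height of its top edge with the side view.

Run:
```python
from h import *
a=cv2.imread("pics/side0.png").astype(int);b=cv2.imread("pics/sc.png").astype(int)
d=np.abs(a-b).sum(2)[130:220,255:360];print("diff px",(d>60).sum(),d.max(),np.argwhere(d>60)[:5])
for z in (134,110,90): print(z,cast([[274,150],[335,143]],z,"side").round(1).tolist())
print("bottom on stand",cast([[277,200],[339,193]],22,"side").round(1).tolist())
bot.move_gripper(88); 
y=.098;p=np.array([541,408])+72*np.array([np.cos(y),np.sin(y)])
bot.move_ptp([*p,245],down(y)); bot.pause(.3); w,c=shot("wrist","wd.png"); print(c)
o=cv2.imread("pics/wb.png")[:,:,::-1].astype(int); d=np.abs(o-w).sum(2)[40:200,300:345]; print((d>90).sum())
p=np.array([541,408.]);bot.move_ptp([*p,200],down(y));bot.line_to([*p,109],velocity=100);s=bot.read_state();print(s["tcp_pos"],s["contact_force"],s["t"])
i,_=shot("side","sd.png"); j,_=shot("wrist","we.png");
cv2.imwrite("pics/z6.png",np.hstack([cv2.resize(i[60:260,210:410],None,fx=2,fy=2),cv2.resize(j,(640,400))[:, 120:520]])[:,:,::-1])
```

```text
diff px 621 298 [[10 71]
 [10 72]
 [10 73]
 [11 71]
 [11 72]]
134 [[478.5, 393.2, 134.0], [603.4, 397.8, 134.0]]
110 [[491.4, 463.8, 110.0], [626.7, 468.8, 110.0]]
90 [[502.1, 522.5, 90.0], [646.1, 527.8, 90.0]]
bottom on stand [[481.3, 406.2, 22.0], [613.4, 400.5, 22.0]]
(array([612.82722959, 414.12829277, 245.98788681]), array([-4.85290518e-02,  9.98821601e-01,  4.07660650e-04,  4.16491703e-04]))
457
[541.44161702 408.3914585  109.77748106] [ 0.32981498 -0.73265538 -0.70301959] 16.5083
```

View pics/z6.png

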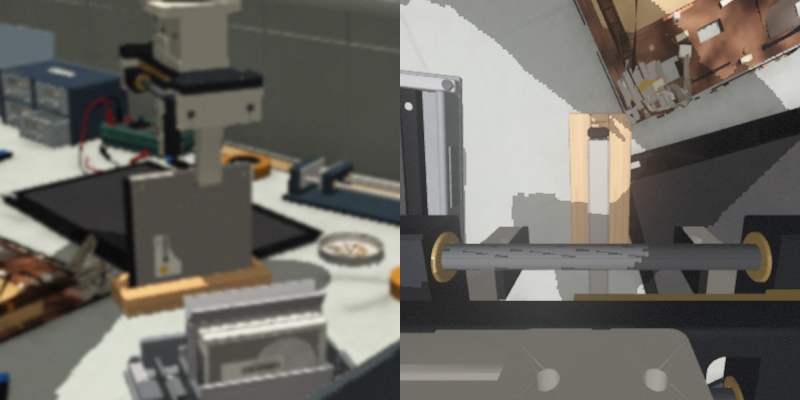

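The fingers straddle the drive correctly, tips well below its top edge. The first grip was weak (2.9 N), so this time I'll close fully.

Run:
```python
from h import *
def pr(n):
    s=bot.read_state();print(n,s["width"].round(2),s["finger_force"],s["contact_force"].round(2),s["moment"].round(2),s["tcp_pos"].round(2),s["t"])
bot.move_gripper(16,force=40);pr(16)
bot.move_gripper(0,force=40);pr(0)
bot.pause(.2);pr("wait")
s=bot.read_state()
if s["finger_force"]>15:
    bot.line_to([541,408,250],velocity=100); bot.pause(.2); pr("lift")
```

```text
Traceback (most recent call last):
AttributeError: 'float' object has no attribute 'round'
```

```bash
cat >> h.py <<'E'
def pr(n):
    s=bot.read_state();print(n,"w%.2f ff%.1f t%.2f"%(s["width"],s["finger_force"],s["t"]),s["contact_force"].round(2),s["moment"].round(2),s["tcp_pos"].round(2)); return s
E
python3 - <<'E'
from h import *
pr(16)
bot.move_gripper(0,force=40);pr(0)
bot.pause(.2);s=pr("wait")
if s["finger_force"]>15:
    bot.line_to([541,408,250],velocity=100); bot.pause(.2); pr("lift")
E
```

```text
16 w16.20 ff0.0 t17.86 [ 0.36 -0.2  -0.2 ] [-0.04 -0.   -0.03] [541.02 408.   109.  ]
0 w0.88 ff2.9 t18.39 [0.27 0.07 7.38] [-0.18  0.1  -0.02] [541.76 408.51 110.32]
wait w0.55 ff2.9 t18.59 [-0.02  0.49  5.91] [-0.09  0.04  0.01] [541.75 408.53 110.33]
```

Run:
```python
from h import *
def proj(P,n):
    c=bot.get_calibration(n);X=c["view"]@np.r_[P,1];return (c["cx"]+c["fx"]*X[0]/-X[2],c["cy"]-c["fy"]*X[1]/-X[2])
print("finger tip expected side",proj([541,364-3,109.8],"side"),"seen ~(312,152)")
for y in(402,408):
  for z in (134,129,120): print(y,z,proj([476,y-6,z],"side"),proj([607,y+6,z],"side"))
i,_=shot("side","sf.png");j,_=shot("top","tf.png")
cv2.imwrite("pics/z7.png",np.hstack([cv2.resize(i[110:210,260:360],None,fx=4,fy=4,interpolation=2),cv2.resize(j[150:250,225:325],None,fx=4,fy=4,interpolation=2)])[:,:,::-1])
```

```text
finger tip expected side (np.float64(310.06091172687354), np.float64(163.8636972409574)) seen ~(312,152)
402 134 (np.float64(272.4411257520129), np.float64(149.69227292724833)) (np.float64(335.13052306192924), np.float64(141.3566408960686))
402 129 (np.float64(272.5817658407188), np.float64(152.16009337534877)) (np.float64(335.1252051248074), np.float64(143.7257787727159))
402 120 (np.float64(272.83327157435843), np.float64(156.57328024121168)) (np.float64(335.115692148422), np.float64(147.96380418701884))
408 134 (np.float64(271.83850445078167), np.float64(148.74709783479616)) (np.float64(334.2098647887975), np.float64(140.50228679263643))
408 129 (np.float64(271.9797277871887), np.float64(151.20282279323544)) (np.float64(334.2066103541366), np.float64(142.8602441206165))
408 120 (np.float64(272.2322860704681), np.float64(155.59454512106709)) (np.float64(334.2007884687207), np.float64(147.0784137290187))
```

View pics/z7.png

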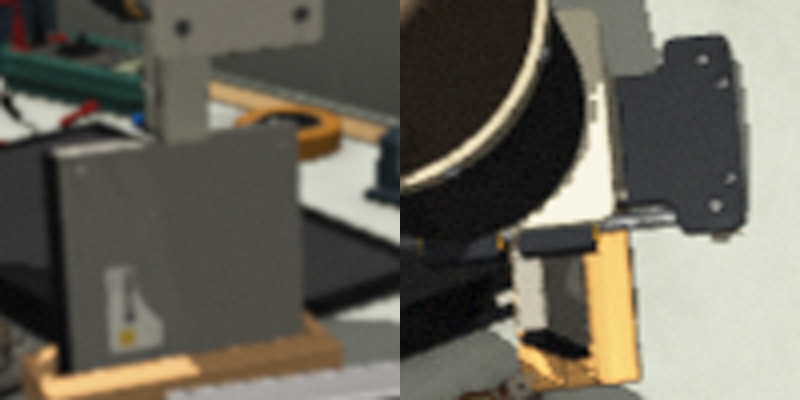

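The fingers actually closed on top of the drive. Measured against the projection, the fingertips sit about 24 mm behind the reported TCP (seen at row 152, expected 164). I'll open and go 24 mm lower, watching the force.

Run:
```python
from h import *
bot.line_to([541,408,114],velocity=60)
bot.move_gripper(50,force=40);pr("open")
for z in (103,95,90,86):
    bot.line_to([541,408,z],velocity=60); s=pr(z)
    if abs(s["contact_force"][2])>8: break
else:
    bot.move_gripper(0,force=40);s=pr("closed")
    if s["width"]>10:
        bot.line_to([541,408,225],velocity=120); bot.pause(.2); pr("lift")
```

```text
open w50.04 ff0.0 t19.92 [-0.66 -1.27 -0.07] [0.03 0.04 0.02] [541.01 407.99 114.02]
103 w49.95 ff0.0 t20.25 [-0.1  -0.81 -0.53] [-0.01 -0.02  0.04] [540.66 407.58 102.09]
95 w50.07 ff0.0 t20.53 [-0.35 -0.01  0.15] [-0.02  0.04  0.02] [540.75 407.72  94.36]
90 w50.18 ff0.0 t20.78 [0.61 0.78 0.28] [-0.01 -0.04  0.02] [540.81 407.81  89.58]
86 w49.88 ff0.0 t21.03 [-0.38 -0.19 -0.34] [ 0.01 -0.05 -0.02] [540.86 407.9   85.7 ]
closed w13.52 ff40.0 t21.72 [-0.38 -0.21 -0.32] [-0.01  0.04  0.01] [541.02 408.06  86.07]
lift w13.29 ff40.0 t23.23 [ 0.74 -0.37 -2.58] [-0.01 -0.02  0.05] [540.85 407.84 224.29]
```

Run:
```python
from h import *
x,y=533.7,177.5
bot.move_ptp([x,y,225],down(-.006)); bot.line_to([x,y,190],velocity=80); bot.pause(.2)
F=[]
for _ in range(5): F.append(bot.read_state()["contact_force"]); bot.pause(.03)
t=np.mean(F,0); np.save("tare.npy",t); pr("tare")
for z in np.arange(187,102,-3):
    bot.line_to([x,y,z],velocity=40); s=bot.read_state(); f=s["contact_force"]-t
    print(z,f.round(1),s["tcp_pos"].round(1),s["moment"].round(2))
    if np.abs(f).max()>14: print("stop");break
pr("end")
```

```text
tare w13.57 ff40.0 t25.10 [-0.28  0.22 -1.75] [-0.04  0.03 -0.  ] [533.81 177.56 190.35]
187 [-0.  -0.2 -0.3] [533.5 177.4 186.7] [-0.09 -0.06  0.02]
184 [ 0.3 -0.2  1. ] [533.6 177.4 183.7] [-0.03 -0.04  0.03]
181 [ 0.5 -0.2  0.4] [533.5 177.4 180.7] [-0.01  0.    0.02]
178 [-0.6  0.2  0.4] [533.6 177.4 177.7] [-0.05 -0.06 -0.01]
175 [ 2.3 -0.6  2.2] [533.9 177.3 175.1] [-0.69 -0.6  -0.1 ]
172 [0.9 1.  3.6] [534.3 177.8 172.5] [-0.13 -0.62 -0.13]
169 [1.8 0.7 4. ] [534.1 177.9 169.2] [ 0.28 -0.82 -0.07]
166 [ 2.5  2.4 -2.1] [533.2 177.7 165.2] [ 0.82 -0.64 -0.08]
163 [ 0.6  2.5 -1.9] [533.2 177.5 162.3] [ 1.   -0.29 -0.1 ]
160 [ 0.5  2.2 -1. ] [533.4 177.5 159.6] [ 1.12 -0.2  -0.09]
157 [ 0.8  3.6 -0.7] [533.6 177.5 156.8] [ 1.08 -0.24 -0.07]
154 [ 0.5  1.7 -0.3] [533.6 177.5 153.7] [ 1.1  -0.33 -0.08]
151 [ 0.9  3.2 -0.5] [533.6 177.5 150.7] [ 1.07 -0.25 -0.05]
148 [ 0.3  2.5 -1.1] [533.6 177.4 147.7] [ 1.05 -0.29 -0.05]
145 [ 0.8  2.2 -1.7] [533.6 177.5 144.7] [ 1.03 -0.22 -0.05]
142 [0.4 3.7 0.4] [533.5 177.5 141.7] [ 0.99 -0.29 -0.07]
139 [ 0.4  2.  -0.5] [533.6 177.5 138.7] [ 0.96 -0.18 -0.09]
136 [-0.3  2.9 -1.1] [533.6 177.5 135.7] [ 0.98 -0.23 -0.  ]
133 [ 1.   3.3 -0.6] [533.6 177.5 132.7] [ 0.93 -0.22 -0.02]
130 [-0.1  1.7 -0.5] [533.6 177.5 129.7] [ 0.93 -0.21 -0.09]
127 [ 1.2  2.5 -1.1] [533.6 177.5 126.7] [ 0.94 -0.25 -0.08]
124 [0.5 3.1 0.3] [533.5 177.4 123.7] [ 0.91 -0.23 -0.14]
121 [ 0.5  3.1 -0.5] [533.6 177.5 120.7] [ 0.94 -0.14 -0.05]
118 [ 0.1  2.9 -0.1] [533.6 177.4 117.7] [ 0.9  -0.14 -0.05]
115 [-0.3  2.7 -1.5] [533.6 177.5 114.8] [ 0.85 -0.17  0.01]
112 [ 1.   2.2 -1.5] [533.6 177.5 111.8] [ 0.85 -0.21 -0.07]
109 [ 0.3  2.3 -0.8] [533.6 177.5 108.7] [ 0.84 -0.19 -0.04]
106 [ 0.3  1.7 -1.5] [533.5 177.5 105.7] [ 0.86 -0.18 -0.08]
103 [ 0.4  2.  -1.1] [533.6 177.5 102.7] [ 0.83 -0.14 -0.11]
end w13.21 ff40.0 t32.35 [ 0.18  1.75 -2.88] [ 0.83 -0.14 -0.11] [533.58 177.49 102.72]
```

Run:
```python
from h import *
t=np.load("tare.npy");x,y=533.7,177.5
for z in np.arange(101,92,-.8):
    bot.line_to([x,y,z],velocity=25); s=bot.read_state(); f=s["contact_force"]-t
    print(z.round(1),f.round(1),s["tcp_pos"].round(2),s["moment"].round(2))
    if f[2]>5: break
pr("end")
```

```text
101.0 [ 0.7  2.  -1.1] [533.62 177.49 100.85] [ 0.82 -0.16 -0.04]
100.2 [1.2 1.3 0.1] [533.72 177.48 100.21] [ 0.73 -0.17 -0.1 ]
99.4 [ 1.2  1.7 -0.4] [533.68 177.5   99.37] [ 0.73 -0.17 -0.03]
98.6 [ 0.   1.4 -0.1] [533.7  177.51  98.56] [ 0.7  -0.19 -0.05]
97.8 [ 0.3  1.7 -0.1] [533.67 177.5   97.73] [ 0.69 -0.16 -0.1 ]
97.0 [-0.3  2.   0.3] [533.69 177.49  96.92] [ 0.77 -0.17 -0.04]
96.2 [0.8 2.1 0.1] [533.67 177.48  96.13] [ 0.67 -0.18 -0.07]
95.4 [-3.   1.6  7.5] [533.74 177.51  95.96] [ 0.61  0.95 -0.09]
end w13.46 ff40.0 t34.35 [-3.17  1.28  5.77] [ 0.61  0.95 -0.09] [533.74 177.51  95.96]
```

```bash
cat > scan.py <<'E'
from h import *
import sys
t=np.load("tare.npy");x=533.7
def scan(ys,zp=95.1):
    for y in ys:
        bot.line_to([x,y,zp],velocity=12); s=bot.read_state(); f=s["contact_force"]-t
        print(round(y,1),f.round(1),s["tcp_pos"].round(2),s["moment"].round(2),round(s["t"],1))
        if np.abs(f).max()>20: print("force");return None
        if f[2]<2.5 and s["tcp_pos"][2]<95.6: print("found");return y
E
python3 - <<'E'
from scan import *
y=scan(np.arange(178.5,190.6,1))
if y is None:
    c=bot.read_state()["tcp_pos"]; bot.line_to([x,c[1],98],velocity=40);bot.line_to([x,178,98],velocity=60);bot.line_to([x,177.5,95.1],velocity=25)
    y=scan(np.arange(176.5,164,-1))
print(y)
E
```

```text
178.5 [-3.1 -0.8 10. ] [533.75 177.92  95.94] [-0.44  1.14 -0.06] 34.6
179.5 [-1.  -2.  10.2] [533.72 178.34  95.94] [-1.3   0.79 -0.11] 34.9
180.5 [-1.1 -4.7 10. ] [533.71 178.85  95.92] [-2.22  0.52 -0.1 ] 35.1
181.5 [-0.7 -5.9 10.4] [533.69 179.5   95.89] [-2.68  0.3  -0.1 ] 35.4
182.5 [-0.6 -6.3  9.7] [533.7  180.35  95.89] [-2.98  0.15 -0.07] 35.6
183.5 [-0.4 -6.9  9.2] [533.67 181.31  95.87] [-2.99  0.17 -0.06] 35.9
184.5 [-0.8 -6.9  9.6] [533.67 182.29  95.82] [-3.03  0.12 -0.14] 36.1
185.5 [-0.  -6.   9.7] [533.71 183.34  95.83] [-3.03  0.09 -0.03] 36.4
186.5 [-0.  -6.1  8.8] [533.74 184.39  95.8 ] [-2.83  0.03 -0.05] 36.6
187.5 [ 0.2 -3.6  1.3] [533.35 186.54  94.77] [-1.5  -0.26 -0.12] 36.9
found
187.5
```

Run:
```python
from scan import *
y=187.6
for z in np.arange(94.6,87.4,-.6):
    bot.line_to([x,y,z],velocity=20); s=bot.read_state(); f=s["contact_force"]-t
    print(z.round(1),f.round(1),s["tcp_pos"].round(2),s["moment"].round(2),round(s["t"],1))
    if f[2]>7 or np.abs(f).max()>14: break
```

```text
94.6 [ 1.4 -3.9  0.1] [533.26 186.91  94.19] [-2.3  -0.31 -0.13] 37.1
94.0 [ 0.5 -4.9  2.4] [533.26 186.92  93.64] [-2.39 -0.32 -0.08] 37.4
93.4 [ 0.4 -4.2  2. ] [533.27 186.91  93.08] [-2.39 -0.24 -0.12] 37.6
92.8 [ 0.5 -4.7  1.9] [533.28 186.93  92.52] [-2.38 -0.17 -0.14] 37.9
92.2 [ 0.2 -5.2  2. ] [533.27 186.88  91.92] [-2.38 -0.19 -0.1 ] 38.1
91.6 [ 0.6 -4.6  2.4] [533.28 186.92  91.32] [-2.37 -0.17 -0.1 ] 38.4
91.0 [ 0.  -5.3  1.9] [533.29 186.93  90.74] [-2.41 -0.21 -0.13] 38.6
90.4 [ 0.4 -4.7  1.6] [533.28 186.91  90.13] [-2.48 -0.15 -0.08] 38.9
89.8 [ 1.  -5.5  1.4] [533.27 186.92  89.52] [-2.41 -0.25 -0.1 ] 39.1
89.2 [ 0.3 -5.1  1.3] [533.28 186.88  88.93] [-2.46 -0.2  -0.1 ] 39.4
88.6 [-0.1 -4.8  3.8] [533.29 186.91  88.5 ] [-2.51  0.06 -0.12] 39.6
88.0 [-1.8 -6.1  8.4] [533.33 186.89  88.46] [-2.56  0.81 -0.11] 39.9
```

The drive is home: TCP 88.5, as predicted. I'll relieve the side load before releasing.

Run:
```python
from scan import *
for y in np.arange(187.4,185.4,-.25):
    bot.line_to([x-.3,y,88.3],velocity=12); bot.pause(.1); s=bot.read_state(); f=s["contact_force"]-t
    print(y,f.round(1),s["tcp_pos"].round(2),s["moment"].round(2),s["eef_rot"].round(4),round(s["t"],1))
    if f[1]>-.8 : break
a,_=shot("side","sg.png")
```

```text
187.4 [ 0.5 -4.8  4.9] [533.28 186.9   88.5 ] [-2.39  0.05 -0.14] [ 2.9e-03  1.0e+00 -5.0e-04 -2.0e-04] 40.2
187.15 [-0.7 -5.6  5.6] [533.3  186.89  88.5 ] [-2.35  0.3  -0.11] [ 2.9e-03  1.0e+00 -2.0e-04 -1.0e-04] 40.5
186.9 [-1.  -4.2  7.3] [533.36 186.85  88.5 ] [-2.14  0.64 -0.11] [ 2.9e-03  1.0e+00 -1.0e-04  0.0e+00] 40.9
186.65 [-1.5 -3.   7.3] [533.35 186.75  88.48] [-1.91  0.68 -0.16] [ 0.003  1.     0.    -0.   ] 41.2
186.4 [-1.5 -3.6  6.7] [533.37 186.64  88.5 ] [-1.69  0.73 -0.11] [2.9e-03 1.0e+00 2.0e-04 1.0e-04] 41.6
186.15 [-2.1 -3.3  7. ] [533.34 186.53  88.47] [-1.5   0.8  -0.12] [3.e-03 1.e+00 3.e-04 1.e-04] 42.0
185.9 [-1.8 -1.9  6.6] [533.42 186.42  88.5 ] [-1.23  0.88 -0.1 ] [3.e-03 1.e+00 4.e-04 1.e-04] 42.3
185.65 [-2.2 -1.3  7.6] [533.4  186.26  88.47] [-0.97  1.   -0.15] [3.e-03 1.e+00 4.e-04 1.e-04] 42.6
```

Run:
```python
from scan import *
bot.line_to([533.3,185.3,88.6],velocity=12); bot.pause(.2); pr("pre")
bot.move_gripper(18,force=10); pr("18"); bot.move_gripper(30); pr("30"); bot.pause(.2)
bot.line_to([533.3,185.3,135],velocity=60); bot.line_to([533.3,185.3,250],velocity=150)
bot.move_ptp([610,186,260],down(-.006)); bot.pause(.3)
w,c=shot("wrist","wh.png"); s,_=shot("side","sh.png"); print(c[0],bot.read_state()["t"])
cv2.imwrite("pics/z8.png",np.hstack([cv2.resize(w[20:220,220:420],None,fx=2,fy=2,interpolation=2),cv2.resize(s[170:310,260:400],(400,400),interpolation=2)])[:,:,::-1])
```

```text
pre w13.24 ff40.0 t43.15 [-1.2  -0.54 -0.77] [ 0.12  0.21 -0.  ] [533.39 185.7   88.47]
18 w18.04 ff0.0 t43.52 [-0.04 -0.36  0.11] [-0.06 -0.02  0.02] [533.38 185.35  88.6 ]
30 w29.77 ff0.0 t44.01 [ 0.29 -0.26  0.33] [-0.01  0.02  0.02] [533.29 185.31  88.62]
[609.37992844 186.09242503 260.37656254] 46.8583
```

View pics/z8.png

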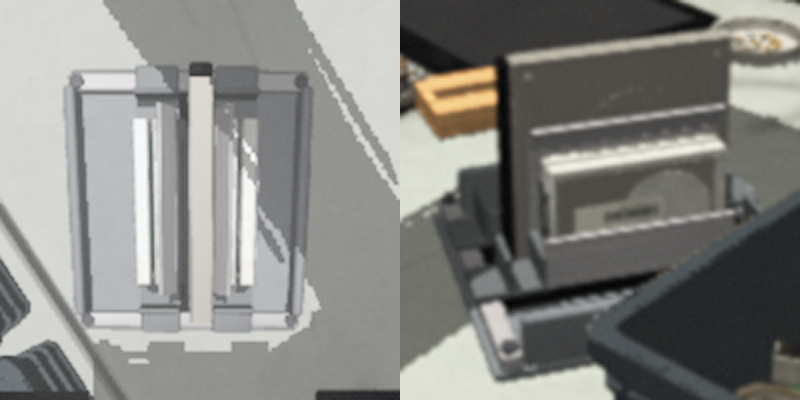

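The drive stands upright between the cheeks: its top face is at x≈188–212 in the left half with no side face showing, which puts its top at y≈186, directly above the slot. The gripper is clear.

```bash
python3 -c "
from plant import bot
print(bot.close_job())"
```

```text
the job is handed in; nothing more can be done
None
```

The drive is seated home in the bay slot, upright and released, and I handed the job in at about 47 s; the hand-in gave no verdict. The first grasp missed because the fingertips sit about 24 mm short of the reported TCP; I went lower and it held.

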